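Sort the dog's things after the walk

TASK

Sort the dog's things on the counter: the flea comb and the grooming brush go into the shallow steel tray, the nylon bone and the rubber chew toy into the wooden toy crate, and the kibble measuring cup into the cream enamel bowl. Leave each one the same way up as you found it, fully down on the floor of its container, not propped on a rim or on another thing, and leave the treat jar and the balm tin standing where they are.

Things in the scene. Friction and masses are not known exactly. Their poses are not given: they have to be found in the camera images.
- comb: chrome flea comb lying flat, 97 mm long along its x and 12 mm thick: a handle bar 14 mm wide from x = -48 to +14 mm, then a crossbar 46 mm wide with the teeth out to x = +49 mm. It balances close to x = 0, where the handle can be gripped across y. Origin: centre of its underside, z up.
- brush: palm grooming brush lying bristles down, 100 mm long along its x, 34 mm wide, 34 mm tall: dark wooden back (upper 18 mm) over stiff black bristles, rigid. Origin: centre of its underside, z up.
- bone: beige nylon chew bone (a dog toy) lying flat, 100 mm long along its x, 24 mm tall; shaft 22 mm wide in the middle, two round knobs at each end, 48 mm wide over them. Origin: centre of its underside, z up.
- chew: dark firm-rubber chew toy (a dog toy) standing on its wide end, round like three stacked bulbs: 57 mm tall, 54 mm diameter at the bottom bulb (10 mm up), 42 mm at the middle bulb (30 to 37 mm up), 28 mm at the top knob (52 mm up). It behaves as rigid. Origin: centre of its underside, z up.
- measure: bare metal kibble measuring cup, open at the top, 50 mm diameter, 45 mm tall, with a flat tab handle 12 mm wide at the rim reaching out to 56 mm from its axis along +x. It stands upright. Origin: centre of its underside, z up.
- bowl: cream enamel feeding bowl, fixed to the counter: 180 mm across the rim, 50 mm tall, sides sloping in to a flat floor about 110 mm across that is 5 mm above its underside. Origin: centre of its underside, z up.
- tray: square shallow stainless grooming tray, fixed: 160 x 160 mm outside, walls 4 mm thick and 20 mm tall, floor 4 mm above its underside; x and y along its sides. Origin: centre of its underside, z up.
- basket: square slatted wooden toy crate, fixed: 160 x 160 mm outside, walls 5 mm thick and 40 mm tall, floor 5 mm above its underside; x and y along its sides. Origin: centre of its underside, z up.
- jar: closed amber glass treat jar with a dark cap, 50 mm diameter, 50 mm tall, a loose bystander. Origin: centre of its underside, z up.
- tin: closed round aluminium paw-balm tin, 58 mm diameter, 22 mm tall, a loose bystander. Origin: centre of its underside, z up.
Mind the look-alikes: they are no part of the job. What is shaped like the bowl but blue or green is not meant.

How it is judged (in metres and radians):
At the end, for the whole second after the job is handed in: Comb and brush in the tray, bone and chew toy in the crate (origins within 72 mm of its centre along each side), cup in the bowl (within 40 mm of its centre); each upright as at the start within 0.1 rad, underside at most 4.5 mm above the container floor, at rest; jar and tin within 25 mm (x of comb in the frame of tray between -0.072 and 0.072 m and y of comb in the frame of tray between -0.072 and 0.072 m and z of comb in the frame of tray between 0 and 0.0085 m and angle between each of comb, brush, bone, chew, measure's own z axis and vertical below 0.1 rad and linear speed of each of comb, brush, bone, chew, measure below 0.02 m/s and x of brush in the frame of tray between -0.072 and 0.072 m and y of brush in the frame of tray between -0.072 and 0.072 m and z of brush in the frame of tray between 0 and 0.0085 m and x of bone in the frame of basket between -0.072 and 0.072 m and y of bone in the frame of basket between -0.072 and 0.072 m and z of bone in the frame of basket between 0 and 0.0095 m and x of chew in the frame of basket between -0.072 and 0.072 m and y of chew in the frame of basket between -0.072 and 0.072 m and z of chew in the frame of basket between 0 and 0.0095 m and horizontal distance between measure and bowl below 0.04 m and z of measure in the frame of bowl between 0 and 0.0095 m); the robot touches nothing.
It fails at once if the treat jar is shifted by more than 25 mm or tipped over (distance of jar from where it was at the start of the episode above 0.025 m or angle between jar's own z axis and vertical above 0.4 rad).
It fails at once if the balm tin is shifted by more than 25 mm or tipped over (distance of tin from where it was at the start of the episode above 0.025 m or angle between tin's own z axis and vertical above 0.4 rad).
It also fails if it takes over 144 s, if anything falls off the work surface, if the arm or the gripper's body presses on something with over 40 N, if the wrist force passes 120 N, or if a joint passes its speed limit or range.

ROBOT

A 7-joint arm with a two-finger parallel gripper is mounted at the origin on the work surface. World frame = base frame: x ahead of the robot, y to its left, z up, the work surface at z = 0. Lengths are in m, angles in degrees, forces in N, time in s.
With the tool pointing down it reaches from about 0.4 to 0.875 m from the base axis. Payload 19.3 kg.
Tool frame: the origin (TCP) lies on the mounting face of the last link; the fingertips stand tips_ahead ahead of it and the grasp point (between the pads) lies 155 mm ahead of it (tips_ahead is the distance from the TCP to the fingertips, in m); z points along the fingers, y is the line along which they close (so a half turn about z gives the same grasp; the last joint's range is limited). The gripper opens to 85 mm and grips with 20 to 120 N. Pads are 22 mm wide; open, the fingers measure 114 mm over their backs; the gripper's body (76 mm by 85 mm) begins 54 mm behind the grasp point. The pads swing forward as they close: fully open they stand 13 mm farther back than shut.
Start: joints at [69.66, 29.874, -2.08, 91.645, 1.215, 58.505, -6.463], TCP at [0.176, -0.6, 0.405] pointing down, gripper open.
Joint ranges: [-166.77, 166.77], [-17.47, 122.26], [-85.68, 81.53], [9.62, 139.38], [-72.42, 252.41], [9.2, 110.78], [-144.41, 144.41]. Speed limits (degrees/s): [108.29, 108.29, 136.94, 136.94, 172.46, 172.46, 172.46].

INTERFACE

Orientations are given as [roll, pitch, yaw] about the fixed x, y, z axes, in that order (R = Rz(yaw) Ry(pitch) Rx(roll)).
In Python, from cell import sense, capture, camera_params, sign_off, masks_of, pinpoint, tips_ahead gives the robot as it stands.
- The arm moves only by the tool jog_arm, never from a script. Its argument "motion" is a list that holds one entry, the list of rows, each a list of 7 numbers: the shift along the tool's x, y, z in m, then the turn, a rotation vector about the tool's x, y, z in rad, then the closure, from 0 (fully open) to 1 (shut). A call has 1 to 20 rows; each row shifts and turns the commanded pose from where the row before left it, along the tool's axes as they then stand; what a row does not reach is not made up. A row lasts 1/8 s, in which the tool goes at most 62.5 mm and 10.7 degrees, less where a joint would pass 70% of its speed; a pose out of reach is approached as far as the arm can. A call is refused whole if a number of a shift passes 0.0625 or a number of a turn 0.188, either way. A call with a gripper value outside its range is refused whole. The fingers move at their own pace and stop on an object; "squeeze" is the grip in N (left out, the last holds). Time passes only in rows, so rows that do not move let the fingers close. It gives the time, the measured TCP pose, the force, the opening and the grip force at its end, in the units of the state.
- sense(): the state, without advancing time (a new reading comes with each control period).
- capture(name): name is "scene" or "top"; returns (picture, depth): 400x640x3 uint8, red, green, blue; 400x640 float32, m along the optical axis (not along the pixel's ray), 0 where there is no reading.
- camera_params(name): a dict with "fx", "fy", "cx", "cy" (pixels), "R" (3x3) and "t" (3): a world point X has camera coordinates R X + t. Camera axes: x right, y down, z forward; pixel columns grow to the right and rows downward; lengths in m; the calibration is good to about 2 mm. A picture is of the moment at which its call begins. camera_params takes no time and is no camera call.
- sign_off(): hands the job in; it is judged then, once.
Trained networks look in the newest picture that a camera, given by its name, has taken for a name from the list of things; names that differ only in an ending like _2 or _b are one class to them, and where a whole thing is asked for, a point or a joint stands for the part that bears it (a point fixed in the world has none). Each returns a list of dicts, best first, with "score" (0 to 1); they miss things now and then, are a little off and sometimes report something else, mostly with a low value. They report only what shows in the picture. A call takes as long as a camera call. They do not tell look-alikes from the thing itself.
- masks_of(camera, thing): "mask" (400x640 bool, what is visible of it) and "bbox" ([left, top, right, bottom] in pixels, round what is visible of it).
- pinpoint(camera, thing): "location" ([row, column] in pixels: a listed point, or the origin of a listed thing).
The state is a dict: "time": time; "q": joint angles; "qd": joint speeds; "joint_efforts": joint torques, N m; "position": TCP position; "orientation": TCP orientation; "force": force on the tool from outside, world axes, zero at the start; "wrist_torque": the same for the moment, N m; "width": finger opening in m; "finger_force": force on a finger pad.
Only numpy, scipy, OpenCV 4.12 (cv2) and the standard library are available. Lean on these libraries where they do the work, as an engineer would, in place of code of your own. Each camera call takes 0.05 s, during which the arm holds its last target. There are 200 camera calls.

## Working session

There is one attempt and no reset: what is moved stays moved. The work goes in short steps, Python scripts to look and compute and a tool call to move; the robot and the scene stay as the last step left them, time stands still between calls to the robot, and variables do not carry over. Pictures are saved under pics/ and viewed, at most 14 in all, crops included, and the job is handed in when it is done.

Besides the shell and the picture viewer there is one more tool, called after "Request:" in YAML: its name, and indented under it one key for each argument. jog_arm: Moves the arm, as the interface text tells. Its arguments: {"type":"object","properties":{"motion":{"type":"array"},"squeeze":{"type":"number"}},"required":["motion"]}

```bash
ls; mkdir -p pics; cat > h.py <<'E'
import numpy as np, cv2
from cell import *
def world(cam,D,P,r,c):
    z=D[r,c]; p=np.stack([(c-P["cx"])/P["fx"]*z,(r-P["cy"])/P["fy"]*z,z],-1)
    return (p-np.array(P["t"]))@np.array(P["R"])
E
python3 - <<'E'
from h import *
print(sense(),tips_ahead)
for n in("scene","top"):
    p,d=capture(n); P=camera_params(n); print(n,P)
    cv2.imwrite(f"pics/{n}0.png",p[:,:,::-1]); np.savez(f"{n}0.npz",p=p,d=d)
    for t in "comb brush bone chew measure bowl tray basket jar tin".split():
        for m in masks_of(n,t)[:4]:
            r,c=np.nonzero(m["mask"]&(d>0))
            if len(r)==0: continue
            w=world(n,d,P,r,c); print(t,round(m["score"],2),m["bbox"],np.round(np.median(w,0),3),np.round(np.percentile(w,2,axis=0),3),np.round(np.percentile(w,98,axis=0),3))
E
```

```text
pics
{'time': 0.0, 'q': array([69.65899281, 29.91167037, -2.08122007, 91.67264241,  1.2170082 ,
       58.50457499, -6.46152367]), 'qd': array([-0.01513506, -0.00962523,  0.04252513,  0.05849508,  0.00477223,
       -0.07276702,  0.05173269]), 'joint_efforts': array([-5.59134660e-04, -9.27121067e+01,  1.98022798e+00, -3.69944143e+01,
        1.79720821e-02,  8.08005687e-03, -5.77806850e-05]), 'position': array([ 0.17554904, -0.59970282,  0.40410544]), 'orientation': array([-1.79933570e+02,  6.81815425e-03,  1.63207576e+01]), 'force': array([-0.00057622,  0.10213335,  0.29666372]), 'wrist_torque': array([ 0.00745498, -0.04090261,  0.05180466]), 'finger_force': 0.0, 'width': 0.08550294629474435} 0.1734
scene {'fx': 372.13682051116723, 'fy': 372.13682051116723, 'cx': 318.8605594891088, 'cy': 201.26390951996768, 'R': array([[-7.03409032e-01,  7.10785235e-01, -2.90893827e-04],
       [ 5.39397837e-01,  5.33533602e-01, -6.51453658e-01],
       [-4.62888439e-01, -4.58395294e-01, -7.58688373e-01]]), 't': array([ 0.22040179, -0.26502407,  1.36179021])}
comb 0.51 [273.7, 189.3, 308.6, 200.5] [
[... 2455 characters left out ...]
166.2, 172.1, 234.3] [0.394 0.618 0.01 ] [ 0.31   0.53  -0.001] [0.472 0.687 0.051]
bowl 0.66 [188.9, 113.0, 258.0, 174.7] [0.549 0.384 0.01 ] [ 0.462  0.299 -0.001] [0.622 0.458 0.052]
tray 0.8 [460.2, 111.9, 529.4, 174.8] [ 0.54  -0.397  0.005] [ 0.459 -0.478 -0.003] [ 0.621 -0.31   0.022]
basket 0.6 [325.3, 65.8, 385.2, 130.8] [0.681 0.009 0.006] [ 0.595 -0.067 -0.001] [0.756 0.088 0.043]
jar 0.56 [398.8, 173.6, 419.4, 194.3] [ 0.418 -0.134  0.048] [ 0.399 -0.157  0.015] [ 0.439 -0.115  0.056]
jar 0.39 [346.4, 163.4, 368.6, 189.5] [0.435 0.007 0.01 ] [ 0.412 -0.018 -0.004] [0.48  0.033 0.017]
tin 0.71 [303.0, 175.0, 325.9, 196.8] [0.421 0.132 0.021] [0.397 0.106 0.015] [0.447 0.156 0.027]
```

View pics/scene0.png

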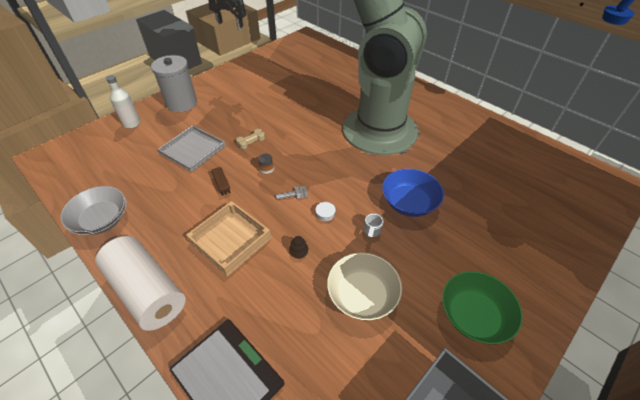

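View pics/top0.png

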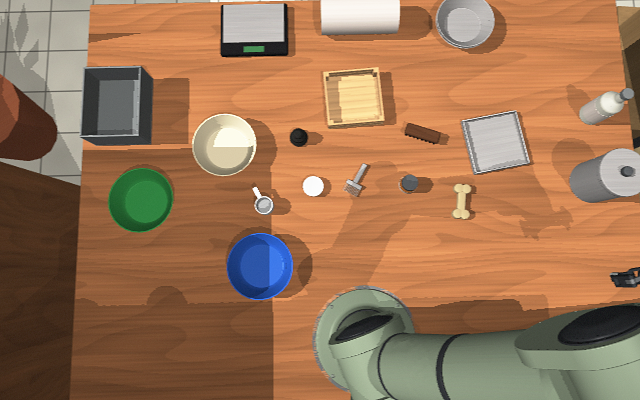

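```bash
python3 - <<'E'
from h import *
# orthophoto + height map from both views, 1px=1mm
B={}
for n in("scene","top"):
    z=np.load(f"{n}0.npz"); P=camera_params(n); d=z["d"]
    r,c=np.nonzero(d>0); w=world(n,d,P,r,c); col=z["p"][r,c].astype(float)
    B[n]=(w,col)
def pts(n,x0,x1,y0,y1,z0,z1):
    w=B[n][0]; k=(w[:,0]>x0)&(w[:,0]<x1)&(w[:,1]>y0)&(w[:,1]<y1)&(w[:,2]>z0)&(w[:,2]<z1); return w[k],B[n][1][k]
def rect(name,*a):
    for n in B:
        w,c=pts(n,*a)
        if len(w)<5: print(name,n,"few");continue
        (cx,cy),(sx,sy),an=cv2.minAreaRect((w[:,:2]*1000).astype(np.float32))
        pc=np.linalg.eigh(np.cov(w[:,:2].T))[1][:,1]
        print(name,n,len(w),"rect",round(cx),round(cy),round(sx),round(sy),round(an,1),"mean",np.round(w.mean(0),3),"zmax",round(np.percentile(w[:,2],95),3),"pca",round(np.degrees(np.arctan2(pc[1],pc[0]))%180,1),"col",c.mean(0).round())
rect("comb",.38,.51,-.05,.07,.006,.03)
rect("brush",.52,.63,-.25,-.11,.022,.05)
rect("bone",.3,.45,-.33,-.23,.013,.04)
rect("chewtop",.53,.62,.14,.22,.045,.07)
rect("chewmid",.53,.62,.14,.22,.025,.07)
rect("measrim",.33,.44,.23,.31,.035,.06)
rect("jartop",.39,.47,-.18,-.1,.04,.07)
rect("tintop",.39,.47,.1,.18,.015,.04)
rect("tray",.44,.65,-.5,-.28,.015,.03)
rect("crate",.58,.79,-.09,.12,.033,.05)
rect("bowlA",.44,.65,.28,.48,.043,.06)
rect("bowlB",.29,.49,.51,.71,.043,.06)
rect("bowlC",.1,.3,.18,.38,.043,.06)
n="scene"
for nm,a in dict(A=(.5,.58,.34,.42,.0,.02),B=(.35,.43,.57,.65,0,.02),C=(.15,.25,.24,.31,0,.02)).items(): print(nm,pts(n,*a)[1].mean(0) )
E
```

```text
comb scene 156 rect 448 10 45 96 60.1 mean [0.445 0.012 0.01 ] zmax 0.013 pca 150.8 col [145. 139. 136.]
comb top 214 rect 441 14 112 118 78.6 mean [0.438 0.007 0.011] zmax 0.016 pca 150.7 col [173. 157. 147.]
brush scene 269 rect 572 -178 100 34 70.9 mean [ 0.574 -0.174  0.031] zmax 0.035 pca 70.9 col [93. 62. 44.]
brush top 415 rect 567 -184 100 36 71.1 mean [ 0.566 -0.183  0.033] zmax 0.038 pca 71.2 col [104.  66.  43.]
bone scene 208 rect 375 -280 50 97 82.8 mean [ 0.377 -0.278  0.021] zmax 0.024 pca 172.9 col [178. 157. 119.]
bone top 423 rect 387 -288 53 136 77.8 mean [ 0.369 -0.284  0.023] zmax 0.028 pca 172.8 col [219. 195. 144.]
chewtop scene 79 rect 570 175 26 24 46.5 mean [0.572 0.176 0.053] zmax 0.057 pca 18.4 col [63. 50. 40.]
chewtop top 77 rect 566 170 25 26 81.6 mean [0.565 0.17  0.054] zmax 0.059 pca 167.6 col [39. 39. 36.]
chewmid scene 196 rect 572 177 36 41 53.3 mean [0.574 0.18  0.044] zmax 0.056 pca 143.0 col [62. 49. 39.]
chewmid top 170 rect 565 170 39 40 43.2 mean [0.563 0.17  0.045] zmax 0.057 pca 118.9 col [39. 37. 34.]
measrim scene 145 rect 382 283 77 48 
[... 1101 characters left out ...]
max 0.051 pca 120.1 col [178. 170. 144.]
bowlA top 444 rect 541 378 178 176 44.2 mean [0.548 0.385 0.048] zmax 0.054 pca 174.3 col [206. 196. 169.]
bowlB scene 627 rect 394 608 177 178 81.3 mean [0.38  0.614 0.048] zmax 0.051 pca 85.2 col [48. 84. 45.]
bowlB top 469 rect 391 605 177 177 52.8 mean [0.396 0.619 0.048] zmax 0.053 pca 2.3 col [ 46. 109.  54.]
bowlC scene 327 rect 208 283 177 177 41.1 mean [0.192 0.277 0.047] zmax 0.051 pca 25.2 col [ 52.  71. 134.]
bowlC top 507 rect 204 280 176 176 89.2 mean [0.201 0.285 0.048] zmax 0.053 pca 40.7 col [ 47.  84. 168.]
A [204.48164147 198.66414687 172.71706263]
B [ 50.41283525 103.47222222  56.35727969]
C [ 51.27402135  75.78647687 146.39679715]
```

The scene and top pictures show the cream bowl at scene (365,287), with look-alikes in blue (412,193) and green (481,308), plus a steel bowl (95,210).
- **Crate and tray:** the crate is at scene (228,238). The tray is at (192,148), and the grey bin at (455,380) is not it.
- **Things to move:** bone (251,138), brush (220,181), comb (292,194), chew (299,246) and cup (373,224).
- **Bystanders:** jar (265,164) and tin (326,212).

The white tin and the cup are distinct. The chew's only rival is the jar, at top (410,184).

```bash
cat >> h.py <<'E'
def go(x,y,z,yaw):
    s=sense(); p=s["position"]; y0=s["orientation"][2]; a=(y0-yaw+180)%360-180
    c,n=np.cos(np.radians(yaw)),np.sin(np.radians(yaw)); dx,dy=x-p[0],y-p[1]
    print("turn rad",round(np.radians(a),3),"shift after turn",np.round([c*dx+n*dy,n*dx-c*dy,p[2]-z],4),"yaw0",round(y0,1),"q7",round(s["q"][6],1))
E
python3 - <<'E'
from h import *
go(.372,-.282,.33,-7.1)
p,d=capture("scene"); p2,_=capture("top")
a=cv2.resize(p[120:270,180:400],(800,545),interpolation=cv2.INTER_CUBIC)
cv2.imwrite("pics/crop1.png",a[:,:,::-1])
E
```

```text
turn rad 0.409 shift after turn [ 0.1556 -0.3397  0.0747] yaw0 16.3 q7 -6.5
```

View pics/crop1.png

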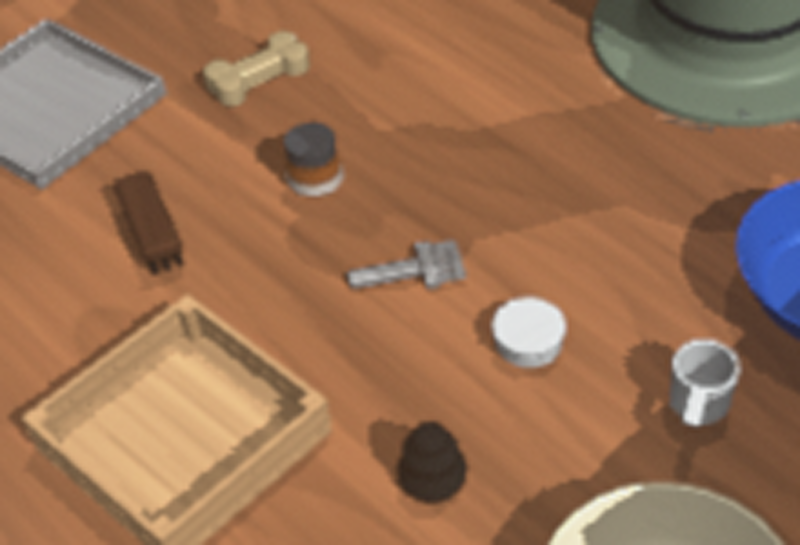

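The crop shows the bone at (255,68), jar (312,158), brush (148,222), comb (405,267) with its head at the right, tin (528,332), cup (704,380) with its tab towards the viewer, and chew (431,462). Everything matches its description, so I start with the bone.

Request:
jog_arm:
  motion:
    - [[0,0,0.01,0,0,0.136,1],[0,0,0.01,0,0,0.136,1],[0,0,0.01,0,0,0.137,1],[0.0195,-0.0425,0.005,0,0,0,1],[0.0195,-0.0425,0.005,0,0,0,1],[0.0195,-0.0425,0.005,0,0,0,1],[0.0195,-0.0425,0.005,0,0,0,1],[0.0195,-0.0425,0.005,0,0,0,1],[0.0195,-0.0425,0.005,0,0,0,1],[0.0195,-0.0425,0.005,0,0,0,1],[0.0195,-0.0425,0.01,0,0,0,1],[0,0,0,0,0,0,1],[0,0,0,0,0,0,1]]
  squeeze: 40

```text
time: 2.82
position: [0.3724, -0.2821, 0.3298]
orientation: [180.0, 0.0, -7.1]
force: [-0.3, -0.0, -0.0]
width: -0.0001
finger_force: 0.0
```

```bash
python3 - <<'E'
from h import *
import cell
s=sense(); print(s["position"],s["orientation"],s["width"],cell.tips_ahead,s["time"])
x,y,_=s["position"]
for n in("scene","top"):
    p,d=capture(n);P=camera_params(n);r,c=np.nonzero(d>0);w=world(n,d,P,r,c)
    k=(abs(w[:,0]-x)<.06)&(abs(w[:,1]-y)<.06)&(w[:,2]>.06); w=w[k]; print(n,len(w),np.round(np.percentile(w[:,2],[0,1,3,5]),3), np.round(w[w[:,2]<w[:,2].min()+.02].mean(0),3))
go(.372,-.282,.2,-7.1)
E
```

```text
[ 0.37238731 -0.28208728  0.32980917] [ 1.79983041e+02  1.15785663e-03 -7.11587428e+00] -0.0001498203971317611 0.1734 2.825
scene 2478 [0.155 0.171 0.198 0.211] [ 0.379 -0.273  0.167]
top 3287 [0.155 0.214 0.246 0.257] [ 0.361 -0.279  0.168]
turn rad -0.002 shift after turn [-1.000e-04 -6.000e-04  1.299e-01] yaw0 -7.2 q7 -67.6
```

Request:
jog_arm:
  motion:
    - [[0,0,0,0,0,0,0],[0,0,0,0,0,0,0],[0,0,0.04,0,0,0,0],[0,0,0.04,0,0,0,0],[0,0,0.04,0,0,0,0],[0,0,0.03,0,0,0,0],[0,0,0.003,0,0,0,0],[0,0,0,0,0,0,1],[0,0,0,0,0,0,1],[0,0,0,0,0,0,1],[0,0,0,0,0,0,1],[0,0,0,0,0,0,1],[0,0,0,0,0,0,1],[0,0,0,0,0,0,1],[0,0,-0.02,0,0,0,1],[0,0,-0.05,0,0,0,1],[0,0,-0.05,0,0,0,1],[0,0,-0.03,0,0,0,1]]
  squeeze: 40

```text
time: 5.18
position: [0.3725, -0.2818, 0.3292]
orientation: [179.9, -0.1, -7.1]
force: [-0.1, 1.0, -2.5]
width: 0.0215
finger_force: 40.3
```

```bash
python3 - <<'E'
from h import *
a=np.radians(3.8); c,s=np.cos(a),np.sin(a); ox,oy=0,-.032
X,Y=.680+c*ox-s*oy,.012+s*ox+c*oy; print(X,Y); go(X,Y,.30,3.8)
E
```

```text
0.6821207648128 -0.019929646985345603
turn rad -0.191 shift after turn [ 0.3263 -0.2408  0.0292] yaw0 -7.1 q7 -67.6
```

Request:
jog_arm:
  motion:
    - [[0,0,0,0,0,-0.095,1],[0,0,0,0,0,-0.096,1],[0.0363,-0.0267,0,0,0,0,1],[0.0363,-0.0267,0,0,0,0,1],[0.0363,-0.0268,0,0,0,0,1],[0.0363,-0.0268,0,0,0,0,1],[0.0363,-0.0268,0,0,0,0,1],[0.0363,-0.0268,0,0,0,0,1],[0.0363,-0.0268,0,0,0,0,1],[0.0363,-0.0268,0.02,0,0,0,1],[0.0359,-0.0266,0.03,0,0,0,1],[0,0,0.03,0,0,0,1],[0,0,0,0,0,0,1]]

```text
time: 6.8
position: [0.6812, -0.0196, 0.2446]
orientation: [180.0, 0.2, 3.9]
force: [-0.4, -0.5, 0.2]
width: 0.0213
finger_force: 40.3
```

```bash
python3 - <<'E'
from h import *
go(.682,-.020,.1825,3.8); 
for n in ("scene",):
    p,d=capture(n); cv2.imwrite("pics/b1.png",cv2.resize(p[130:310,120:360],(800,600))[:,:,::-1])
E
```

```text
turn rad 0.001 shift after turn [0.0008 0.0005 0.0621] yaw0 3.9 q7 -92.4
```

View pics/b1.png

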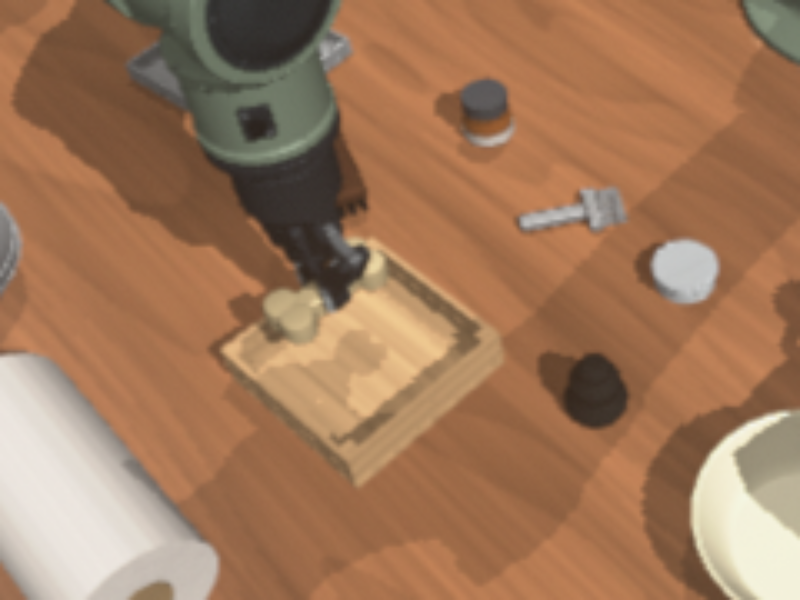

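The bone hangs level over the near half of the crate, at crop (325,290), so I lower it.

Request:
jog_arm:
  motion:
    - [[0.001,0,0.03,0,0,0,1],[0,0,0.025,0,0,0,1],[0,0,0.006,0,0,0,1],[0,0,0,0,0,0,1],[0,0,0,0,0,0,0.6],[0,0,0,0,0,0,0.6],[0,0,0,0,0,0,0.6],[0,0,-0.03,0,0,0,0.6],[0,0,-0.05,0,0,0,0.6],[0,0,-0.05,0,0,0,0.6],[0,0,0,0,0,0,0]]

```text
time: 8.22
position: [0.6839, -0.0198, 0.3201]
orientation: [180.0, -0.4, 3.8]
force: [1.0, 0.1, -1.1]
width: 0.0515
finger_force: 0.0
```

```bash
python3 - <<'E'
from h import *
go(.570,-.181,.27,71)
E
```

```text
turn rad -1.173 shift after turn [-0.1896 -0.0552  0.0501] yaw0 3.8 q7 -92.0
```

Request:
jog_arm:
  motion:
    - [[0,0,0,0,0,-0.168,0],[0,0,0,0,0,-0.168,0],[0,0,0,0,0,-0.168,0],[0,0,0,0,0,-0.168,0],[0,0,0,0,0,-0.167,0],[0,0,0,0,0,-0.167,0],[0,0,0,0,0,-0.167,0],[-0.0316,-0.0092,0.008,0,0,0,0],[-0.0316,-0.0092,0.008,0,0,0,0],[-0.0316,-0.0092,0.008,0,0,0,0],[-0.0316,-0.0092,0.008,0,0,0,0],[-0.0316,-0.0092,0.009,0,0,0,0],[-0.0316,-0.0092,0.009,0,0,0,0],[0,0,0,0,0,0,0]]

```text
time: 9.98
position: [0.5675, -0.1834, 0.2645]
orientation: [-179.9, 0.1, 70.8]
force: [1.3, 0.2, 0.2]
width: 0.0854
finger_force: 0.0
```

```bash
python3 - <<'E'
from h import *
go(.570,-.181,.182,71)
p,d=capture("top");P=camera_params("top");r,c=np.nonzero(d>0);w=world("top",d,P,r,c)
k=(w[:,0]>.59)&(w[:,0]<.77)&(abs(w[:,1]-.01)<.09)
v=w[k]; v=v[(v[:,2]>.018)&(v[:,2]<.034)]; 
cv2.imwrite("pics/t1.png",cv2.resize(p[50:250,250:550],(800,533))[:,:,::-1])
E
```

```text
turn rad -0.003 shift after turn [0.0031 0.0015 0.0825] yaw0 70.8 q7 -22.8
```

View pics/t1.png

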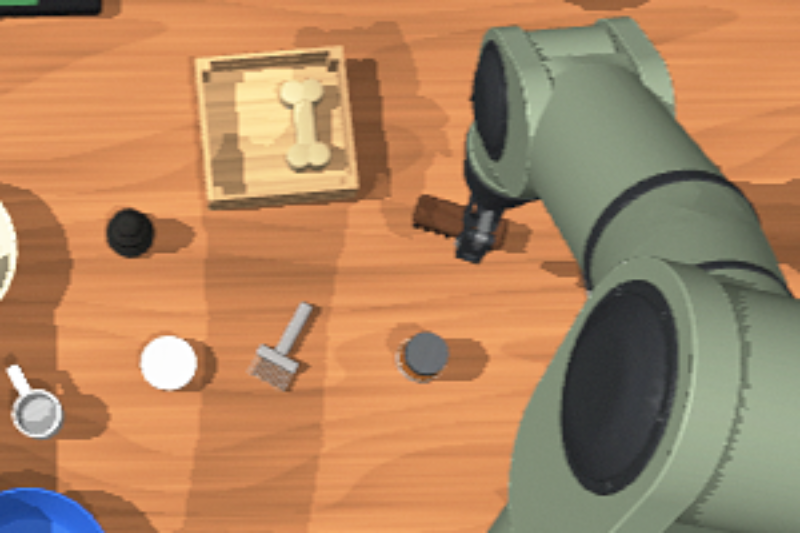

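The bone lies flat in the crate at crop (305,125) with free room on its left, and the gripper straddles the brush at (470,230). Next I grasp the brush.

Request:
jog_arm:
  motion:
    - [[0.003,0.0015,0.03,0,0,0,0],[0,0,0.03,0,0,0,0],[0,0,0.0225,0,0,0,0],[0,0,0,0,0,0,0],[0,0,0,0,0,0,1],[0,0,0,0,0,0,1],[0,0,0,0,0,0,1],[0,0,0,0,0,0,1],[0,0,0,0,0,0,1],[0,0,0,0,0,0,1],[0,0,-0.02,0,0,0,1],[0,0,-0.04,0,0,0,1],[0,0,-0.04,0,0,0,1]]

```text
time: 11.65
position: [0.5715, -0.1786, 0.2856]
orientation: [180.0, -0.0, 71.0]
force: [-0.5, 0.2, -0.6]
width: 0.0334
finger_force: 40.2
```

```bash
python3 - <<'E'
from h import *
go(.5775,-.386,.187,99.5)
E
```

```text
turn rad -0.497 shift after turn [-0.2055 -0.0283  0.0986] yaw0 71.0 q7 -22.5
```

Request:
jog_arm:
  motion:
    - [[0,0,0,0,0,-0.166,1],[0,0,0,0,0,-0.166,1],[0,0,0,0,0,-0.165,1],[-0.0343,-0.0047,0,0,0,0,1],[-0.0343,-0.0047,0,0,0,0,1],[-0.0343,-0.0047,0,0,0,0,1],[-0.0342,-0.0047,0,0,0,0,1],[-0.0342,-0.0047,0,0,0,0,1],[-0.0342,-0.0047,0,0,0,0,1],[0,0,0.03,0,0,0,1],[0,0,0,0,0,0,1],[0,0,0,0,0,0,1]]

```text
time: 13.15
position: [0.5781, -0.3856, 0.2548]
orientation: [179.9, 0.0, 99.5]
force: [0.2, 0.3, -1.2]
width: 0.0331
finger_force: 40.3
```

```bash
python3 - <<'E'
from h import *
go(.5775,-.386,.1865,99.5)
E
```

```text
turn rad 0.001 shift after turn [-0.0003 -0.0006  0.0683] yaw0 99.5 q7 20.0
```

Request:
jog_arm:
  motion:
    - [[0,0,0.03,0,0,0,1],[0,0,0.03,0,0,0,1],[0,0,0.008,0,0,0,1],[0,0,0,0,0,0,1],[0,0,0,0,0,0,0.52],[0,0,0,0,0,0,0.52],[0,0,0,0,0,0,0.52],[0,0,-0.02,0,0,0,0.52],[0,0,-0.05,0,0,0,0.52],[0,0,-0.06,0,0,0,0.52]]

```text
time: 14.4
position: [0.5775, -0.3858, 0.3174]
orientation: [-180.0, -0.0, 99.5]
force: [0.3, -0.4, 0.2]
width: 0.0408
finger_force: 0.0
```

```bash
python3 - <<'E'
from h import *
go(.449,.0055,.25,150.5)
E
```

```text
turn rad -0.89 shift after turn [0.3045 0.2773 0.0674] yaw0 99.5 q7 21.7
```

Request:
jog_arm:
  motion:
    - [[0,0,0,0,0,-0.178,0.5],[0,0,0,0,0,-0.178,0.5],[0,0,0,0,0,-0.178,0.5],[0,0,0,0,0,-0.178,0.5],[0,0,0,0,0,-0.178,0.5],[0.0305,0.0277,0,0,0,0,0.5],[0.0305,0.0277,0,0,0,0,0.5],[0.0305,0.0277,0,0,0,0,0.5],[0.0305,0.0277,0,0,0,0,0.5],[0.0305,0.0277,0,0,0,0,0.5],[0.0305,0.0277,0,0,0,0,0.5],[0.0305,0.0277,0,0,0,0,0.5],[0.0305,0.0277,0,0,0,0,0.5],[0.0305,0.0277,0,0,0,0,0.5],[0.0305,0.0277,0,0,0,0,0.5],[0,0,0.03,0,0,0,0.5],[0,0,0.03,0,0,0,0.5],[0,0,0,0,0,0,0.5],[0,0,0,0,0,0,0.5]]

```text
time: 16.77
position: [0.449, 0.0054, 0.2565]
orientation: [180.0, 0.1, 150.5]
force: [0.8, 0.7, 0.2]
width: 0.0428
finger_force: 0.0
```

```bash
python3 - <<'E'
from h import *
go(.449,.0055,.176,150.5)
p,d=capture("scene"); q,d2=capture("top")
a=cv2.resize(p[100:240,140:340],(800,560)); b=q
cv2.imwrite("pics/s2.png",a[:,:,::-1])
P=camera_params("top");r,c=np.nonzero(d2>0);w=world("top",d2,P,r,c)
k=(w[:,0]>.47)&(w[:,0]<.61)&(w[:,1]>-.46)&(w[:,1]<-.32)&(w[:,2]>.028); v=w[k]
print(cv2.minAreaRect((v[:,:2]*1000).astype(np.float32)),np.percentile(v[:,2],[5,50,95]))
E
```

```text
turn rad 0.0 shift after turn [0.0001 0.0001 0.0805] yaw0 150.5 q7 16.8
((576.6212768554688, -389.57110595703125), (35.33745193481445, 99.86910247802734), 10.080352783203125) [0.03128287 0.03721018 0.04216989]
```

View pics/s2.png

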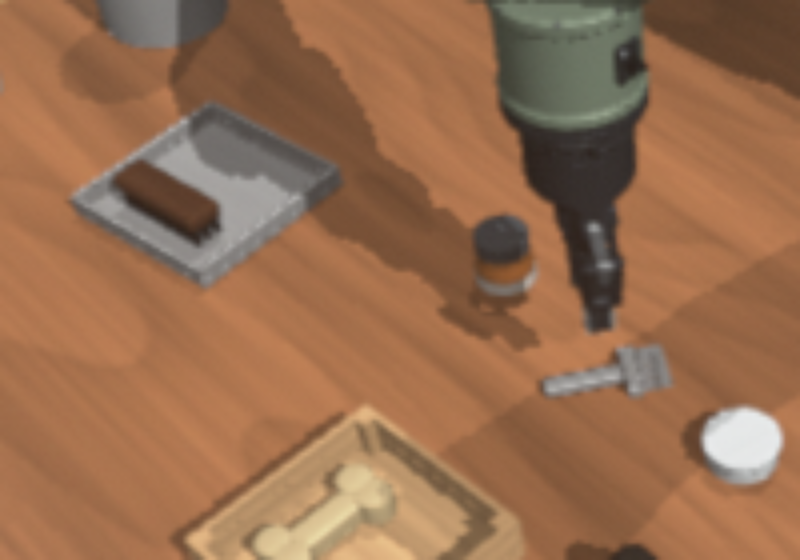

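The brush lies flat in the tray at crop (165,200). The gripper is over the comb handle at (580,380) and clear of the jar.

Request:
jog_arm:
  motion:
    - [[0,0,0.03,0,0,0,0.5],[0,0,0.03,0,0,0,0.5],[0,0,0.015,0,0,0,0.5],[0,0,0.005,0,0,0,0.5],[0,0,0,0,0,0,1],[0,0,0,0,0,0,1],[0,0,0,0,0,0,1],[0,0,0,0,0,0,1],[0,0,0,0,0,0,1],[0,0,-0.02,0,0,0,1],[0,0,-0.04,0,0,0,1],[0,0,-0.04,0,0,0,1],[0,0,-0.03,0,0,0,1],[0,0,0,0,0,0,1]]

```text
time: 18.62
position: [0.449, 0.005, 0.3074]
orientation: [179.9, 0.2, 150.4]
force: [-1.0, -1.2, -0.7]
width: 0.0128
finger_force: 39.4
```

```bash
python3 - <<'E'
from h import *
a=np.radians(9.5);c,s=np.cos(a),np.sin(a)
# comb origin at tray x -30mm; grip at comb x=-5 (tool x = comb x, yaw 99.5)
X,Y=.542-c*.030-5e-3*np.cos(np.radians(99.5)),-.392-s*.030-5e-3*np.sin(np.radians(99.5)); print(X,Y)
go(X,Y,.1805,99.5)
p,d=capture("scene"); a=cv2.resize(p[100:240,200:400],(800,560)); cv2.imwrite("pics/s3.png",a[:,:,::-1])
E
```

```text
0.5132366699831864 -0.4018828561835065
turn rad 0.889 shift after turn [-0.4119 -0.0038  0.1269] yaw0 150.4 q7 22.3
```

View pics/s3.png

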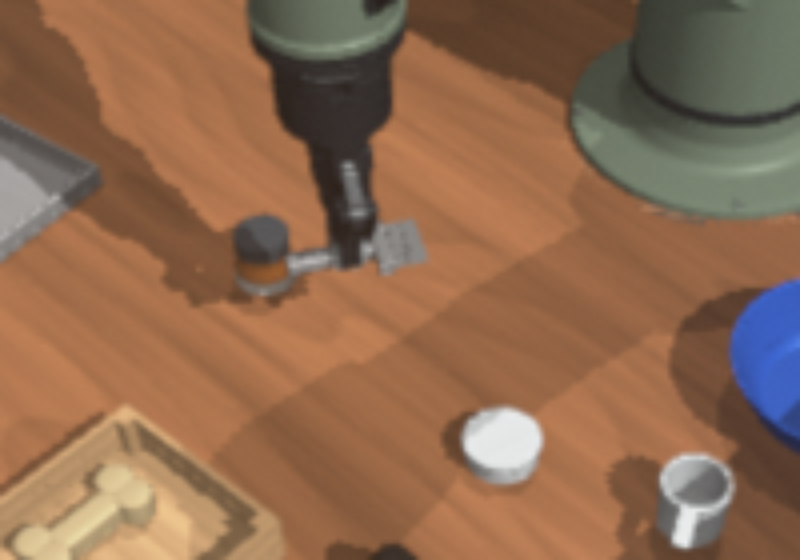

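The comb is held level at the handle, at crop (350,250), and the jar is untouched. Next I carry it to the tray.

Request:
jog_arm:
  motion:
    - [[0,0,0,0,0,0.178,1],[0,0,0,0,0,0.178,1],[0,0,0,0,0,0.178,1],[0,0,0,0,0,0.178,1],[0,0,0,0,0,0.177,1],[-0.0412,-0.0004,0,0,0,0,1],[-0.0412,-0.0004,0,0,0,0,1],[-0.0412,-0.0004,0,0,0,0,1],[-0.0412,-0.0004,0,0,0,0,1],[-0.0412,-0.0004,0,0,0,0,1],[-0.0412,-0.0004,0,0,0,0,1],[-0.0412,-0.0004,0,0,0,0,1],[-0.0412,-0.0004,0,0,0,0,1],[-0.0412,-0.0004,0,0,0,0,1],[-0.0412,-0.0004,0.02,0,0,0,1],[0,0,0.03,0,0,0,1],[0,0,0.02,0,0,0,1],[0,0,0,0,0,0,1],[0,0,0,0,0,0,1]]

```text
time: 21.05
position: [0.5136, -0.4014, 0.236]
orientation: [180.0, 0.0, 99.6]
force: [1.0, 0.1, 0.1]
width: 0.0129
finger_force: 39.4
```

```bash
python3 - <<'E'
from h import *
go(.5132,-.4019,.1810,99.5)
E
```

```text
turn rad 0.002 shift after turn [-0.0004 -0.0005  0.055 ] yaw0 99.6 q7 22.1
```

Request:
jog_arm:
  motion:
    - [[0,0,0.03,0,0,0,1],[0,0,0.02,0,0,0,1],[0,0,0.005,0,0,0,1],[0,0,0,0,0,0,1],[0,0,0,0,0,0,0.68],[0,0,0,0,0,0,0.68],[0,0,0,0,0,0,0.68],[0,0,-0.02,0,0,0,0.68],[0,0,-0.05,0,0,0,0.68],[0,0,-0.06,0,0,0,0.68]]

```text
time: 22.3
position: [0.5129, -0.4014, 0.3124]
orientation: [-180.0, -0.0, 99.6]
force: [0.3, -1.4, 0.7]
width: 0.0274
finger_force: 0.0
```

```bash
python3 - <<'E'
from h import *
go(.568,.173,.25,94)
E
```

```text
turn rad 0.097 shift after turn [0.5692 0.095  0.0624] yaw0 99.6 q7 24.6
```

Request:
jog_arm:
  motion:
    - [[0,0,0,0,0,0.097,0],[0.0406,0.0068,0,0,0,0,0],[0.0406,0.0068,0,0,0,0,0],[0.0406,0.0068,0,0,0,0,0],[0.0406,0.0068,0,0,0,0,0],[0.0406,0.0068,0,0,0,0,0],[0.0406,0.0068,0,0,0,0,0],[0.0406,0.0068,0,0,0,0,0],[0.0406,0.0068,0,0,0,0,0],[0.0406,0.0068,0,0,0,0,0],[0.0406,0.0068,0,0,0,0,0],[0.0406,0.0068,0,0,0,0,0],[0.0406,0.0068,0,0,0,0,0],[0.0406,0.0068,0,0,0,0,0],[0.0414,0.0066,0.02,0,0,0,0],[0,0,0.03,0,0,0,0],[0,0,0,0,0,0,0],[0,0,0,0,0,0,0]]

```text
time: 24.55
position: [0.5685, 0.1724, 0.2618]
orientation: [179.9, -0.0, 94.0]
force: [0.1, -0.1, 0.9]
width: 0.0853
finger_force: 0.0
```

```bash
python3 - <<'E'
from h import *
go(.568,.173,.186,94)
p,d=capture("scene"); q,d2=capture("top")
a=cv2.resize(p[110:290,150:350],(660,594)); cv2.imwrite("pics/s4.png",a[:,:,::-1])
P=camera_params("scene");r,c=np.nonzero(d>0);w=world("scene",d,P,r,c)
k=(w[:,0]>.47)&(w[:,0]<.555)&(w[:,1]>-.47)&(w[:,1]<-.32)&(w[:,2]>.0105)&(w[:,2]<.03); v=w[k]
print(cv2.minAreaRect((v[:,:2]*1000).astype(np.float32)),np.percentile(v[:,2],[5,50,95]))
E
```

```text
turn rad -0.001 shift after turn [ 0.0006 -0.0005  0.0758] yaw0 94.0 q7 -39.8
((500.63653564453125, -397.6694030761719), (77.83991241455078, 159.5084228515625), 11.692108154296875) [0.0110206  0.01422765 0.01916119]
```

View pics/s4.png

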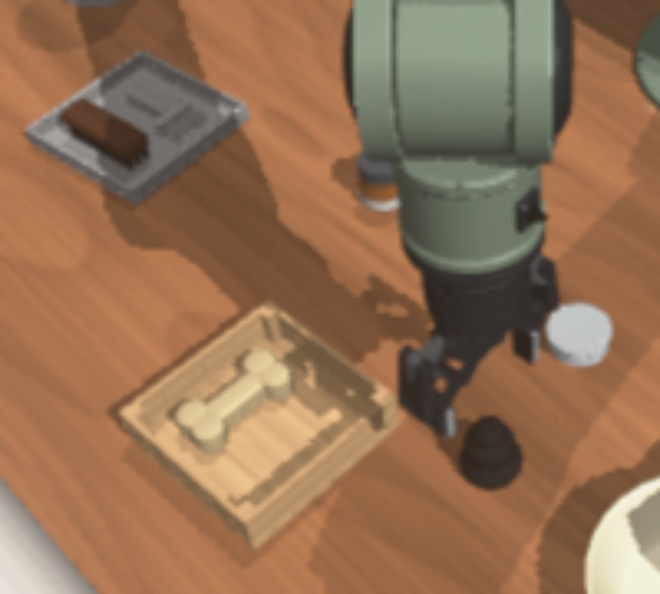

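The comb is in the tray at crop (165,115), clear of the brush. The fingers are lined up on either side of the chew at (490,455), and the tin is clear.

Request:
jog_arm:
  motion:
    - [[0,0,0.03,0,0,0,0],[0,0,0.03,0,0,0,0],[0,0,0.016,0,0,0,0],[0,0,0,0,0,0,0],[0,0,0,0,0,0,1],[0,0,0,0,0,0,1],[0,0,0,0,0,0,1],[0,0,0,0,0,0,1],[0,0,0,0,0,0,1],[0,0,-0.02,0,0,0,1],[0,0,-0.04,0,0,0,1],[0,0,-0.04,0,0,0,1],[0,0,-0.02,0,0,0,1],[0,0,0,0,0,0,1],[0,0,0,0,0,0,1]]

```text
time: 26.52
position: [0.5679, 0.1725, 0.3032]
orientation: [-179.9, 0.0, 94.0]
force: [0.9, -0.4, -1.5]
width: 0.0442
finger_force: 35.0
```

```bash
python3 - <<'E'
from h import *
a=np.radians(3.8)
X,Y=.680-.038*np.sin(a),.012+.038*np.cos(a); print(X,Y); go(X,Y,.191,93.8)
p,d=capture("scene")
cv2.imwrite("pics/s5.png",cv2.resize(p[130:290,200:400],(750,600))[:,:,::-1])
E
```

```text
0.6774815917848 0.0499164557950979
turn rad 0.004 shift after turn [-0.1296  0.1012  0.1122] yaw0 94.0 q7 -38.0
```

View pics/s5.png

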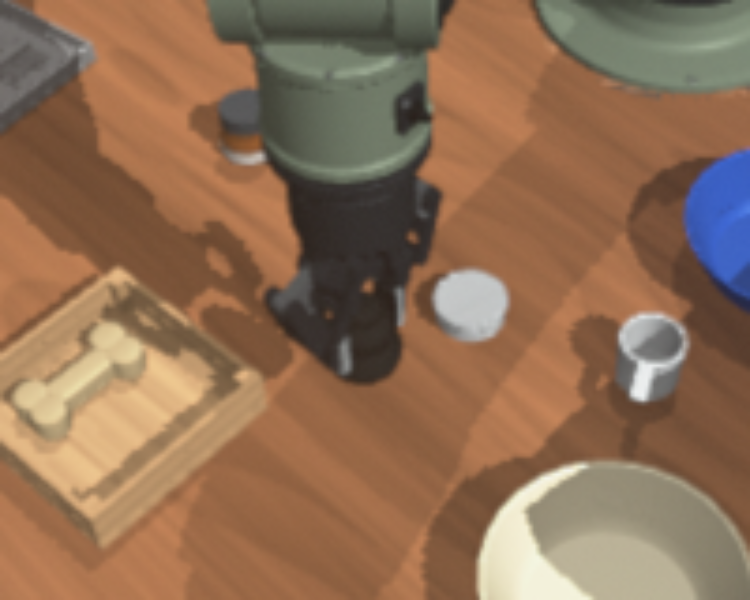

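The chew hangs upright in the gripper, at crop (360,345). Next is the crate.

Request:
jog_arm:
  motion:
    - [[-0.026,0.02,0,0,0,0,1],[-0.026,0.02,0,0,0,0,1],[-0.026,0.02,0,0,0,0,1],[-0.026,0.02,0,0,0,0,1],[-0.0256,0.0212,0,0,0,0,1],[0,0,0.03,0,0,0,1],[0,0,0.03,0,0,0,1],[0,0,0.02,0,0,0,1],[0,0,0,0,0,0,1],[0,0,0,0,0,0,1]]

```text
time: 27.82
position: [0.6785, 0.0507, 0.225]
orientation: [179.9, -0.0, 94.0]
force: [0.2, 0.5, -0.4]
width: 0.0439
finger_force: 35.1
```

```bash
python3 - <<'E'
from h import *
go(.6775,.0499,.1915,93.8)
E
```

```text
turn rad 0.004 shift after turn [-0.0008 -0.001   0.0335] yaw0 94.0 q7 -24.9
```

Request:
jog_arm:
  motion:
    - [[0,0,0.02,0,0,0,1],[0,0,0.01,0,0,0,1],[0,0,0.003,0,0,0,1],[0,0,0,0,0,0,1]]

```text
time: 28.32
position: [0.6782, 0.0506, 0.1912]
orientation: [-180.0, -0.0, 94.0]
force: [-0.8, -0.2, -0.8]
width: 0.0435
finger_force: 34.8
```

Request:
jog_arm:
  motion:
    - [[0,0,0.0005,0,0,0,1],[0,0,0,0,0,0,0.3],[0,0,0,0,0,0,0.3],[0,0,0,0,0,0,0.3],[0,0,-0.015,0,0,0,0.3],[0,0,-0.04,0,0,0,0.3],[0,0,-0.06,0,0,0,0.1],[0,0,0,0,0,0,0.1]]

```text
time: 29.32
position: [0.6792, 0.0509, 0.3117]
orientation: [179.6, -0.0, 94.0]
force: [0.6, -0.1, -0.8]
width: 0.077
finger_force: 0.0
```

```bash
python3 - <<'E'
from h import *
go(.376,.273,.26,50)
E
```

```text
turn rad 0.768 shift after turn [-0.0248 -0.375   0.0517] yaw0 94.0 q7 -22.5
```

```bash
python3 - <<'E'
from h import *
from scipy.optimize import least_squares
for n in("scene","top"):
    z=np.load(f"{n}0.npz"); P=camera_params(n); d=z["d"]; r,c=np.nonzero(d>0); w=world(n,d,P,r,c)
    v=w[(w[:,0]>.33)&(w[:,0]<.44)&(w[:,1]>.23)&(w[:,1]<.31)&(w[:,2]>.037)][:,:2]
    c=np.array([.375,.274])
    for _ in range(5):
        k=np.hypot(*(v-c).T)<.029
        c=least_squares(lambda q:np.hypot(*(v[k]-q).T)-.0245,c,loss="soft_l1",f_scale=.002).x
    t=v[~k]-c; print(n,c.round(4),k.sum(),np.degrees(np.arctan2(*t.mean(0)[::-1])).round(1))
E
```

```text
scene [0.3744 0.2722] 95 28.3
top [0.3693 0.2677] 77 28.0
```

Request:
jog_arm:
  motion:
    - [[0,0,0,0,0,0.154,0],[0,0,0,0,0,0.154,0],[0,0,0,0,0,0.154,0],[0,0,0,0,0,0.153,0],[0,0,0,0,0,0.153,0],[-0.0033,-0.0418,0,0,0,0,0],[-0.0033,-0.0418,0,0,0,0,0],[-0.0033,-0.0418,0,0,0,0,0],[-0.0033,-0.0418,0,0,0,0,0],[-0.0033,-0.0418,0,0,0,0,0],[-0.0033,-0.0418,0,0,0,0,0],[-0.0033,-0.0418,0,0,0,0,0],[-0.0033,-0.0418,0,0,0,0,0],[-0.0033,-0.0418,0.02,0,0,0,0],[0,0,0.03,0,0,0,0],[0,0,0,0,0,0,0],[0,0,0,0,0,0,0]]

```text
time: 31.45
position: [0.3713, 0.2695, 0.2566]
orientation: [180.0, -0.0, 50.0]
force: [1.1, -0.5, -0.4]
width: 0.0853
finger_force: 0.0
```

```bash
python3 - <<'E'
from h import *
go(.372,.270,.185,50)
p,d=capture("scene"); q,d2=capture("top")
a=cv2.resize(p[130:290,200:420],(800,582)); cv2.imwrite("pics/s6.png",a[:,:,::-1])
cv2.imwrite("pics/t6.png",cv2.resize(q[50:210,320:540],(800,582))[:,:,::-1])
E
```

```text
turn rad -0.001 shift after turn [0.0008 0.0002 0.0716] yaw0 50.0 q7 -100.5
```

View pics/s6.png

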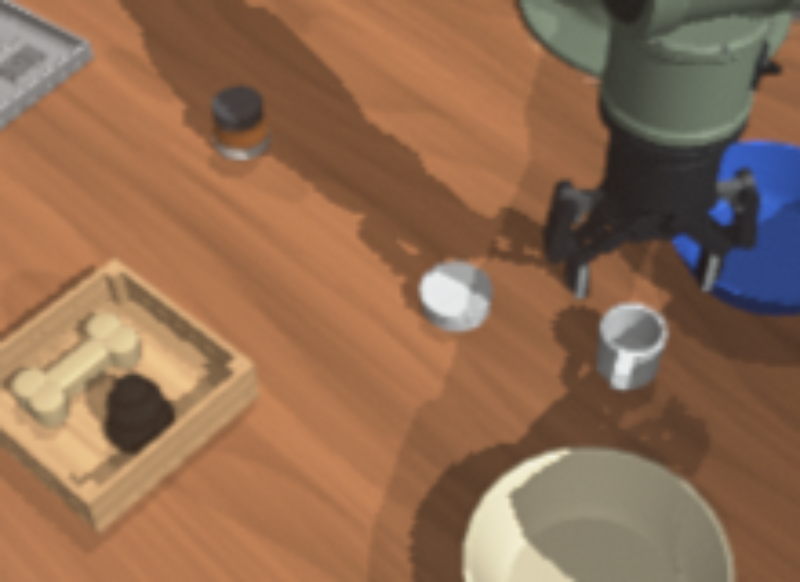

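View pics/t6.png

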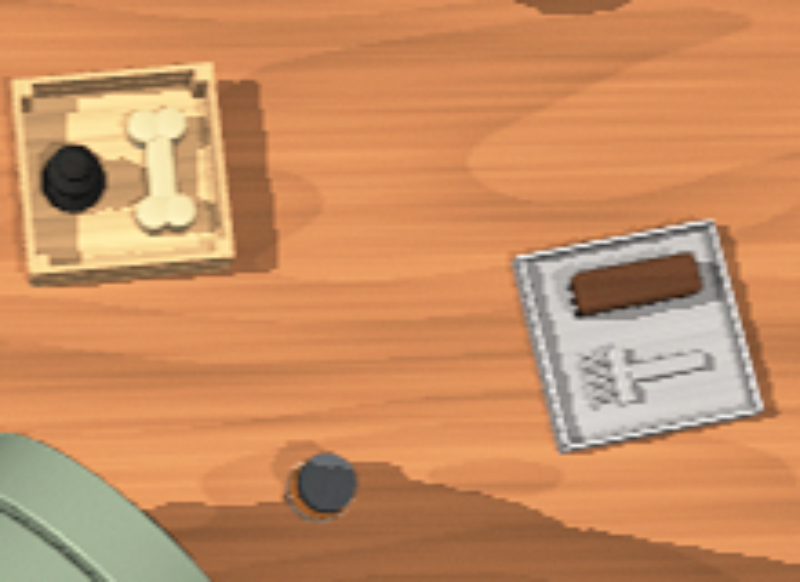

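Both pictures show the bone and chew upright in the crate, at top crop (163,170) and (73,178). The brush (636,283) and comb (650,370) lie apart and flat in the tray. The open gripper is over the cup, at scene crop (632,345).

Request:
jog_arm:
  motion:
    - [[0,0,0.03,0,0,0,0],[0,0,0.03,0,0,0,0],[0,0,0.008,0,0,0,0],[0,0,0,0,0,0,0],[0,0,0,0,0,0,1],[0,0,0,0,0,0,1],[0,0,0,0,0,0,1],[0,0,0,0,0,0,1],[0,0,0,0,0,0,1],[0,0,-0.02,0,0,0,1],[0,0,-0.04,0,0,0,1],[0,0,-0.05,0,0,0,1],[0,0,-0.02,0,0,0,1],[0,0,0,0,0,0,1],[0,0,0,0,0,0,1]]
  squeeze: 30

```text
time: 33.42
position: [0.3707, 0.2693, 0.3172]
orientation: [-180.0, 0.0, 50.0]
force: [-1.1, 0.1, -1.0]
width: 0.0481
finger_force: 31.4
```

```bash
python3 - <<'E'
from h import *
go(.543,.380,.26,50)
E
```

```text
turn rad 0.0 shift after turn [0.1955 0.0608 0.0572] yaw0 50.0 q7 -97.0
```

Request:
jog_arm:
  motion:
    - [[0.0326,0.0101,0,0,0,0,1],[0.0326,0.0101,0,0,0,0,1],[0.0326,0.0101,0,0,0,0,1],[0.0326,0.0101,0,0,0,0,1],[0.0326,0.0101,0,0,0,0,1],[0.0326,0.0101,0,0,0,0,1],[0,0,0.03,0,0,0,1],[0,0,0.03,0,0,0,1],[0,0,0,0,0,0,1],[0,0,0,0,0,0,1]]

```text
time: 34.67
position: [0.543, 0.3808, 0.2581]
orientation: [-180.0, -0.0, 50.0]
force: [0.8, 0.6, -0.3]
width: 0.0481
finger_force: 31.4
```

```bash
python3 - <<'E'
from h import *
go(.543,.380,.1945,50)
p,d=capture("scene")
cv2.imwrite("pics/s7.png",cv2.resize(p[190:340,270:470],(800,600))[:,:,::-1])
E
```

```text
turn rad 0.0 shift after turn [-0.0006  0.0005  0.0636] yaw0 50.0 q7 -93.5
```

View pics/s7.png

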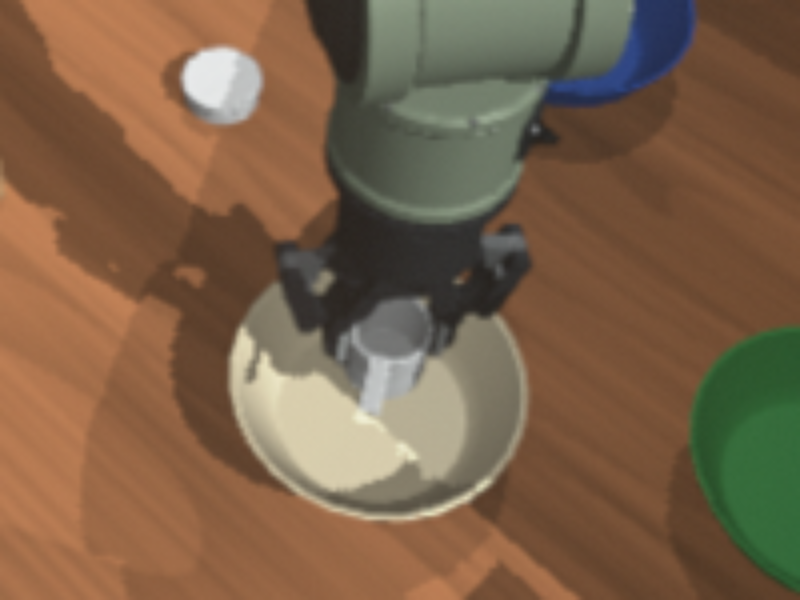

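The cup hangs upright over the cream bowl, at crop (390,345), and the finger linkage clears the rim. I lower it.

Request:
jog_arm:
  motion:
    - [[0,0,0.03,0,0,0,1],[0,0,0.02,0,0,0,1],[0,0,0.01,0,0,0,1],[0,0,0.0035,0,0,0,1],[0,0,0,0,0,0,1],[0,0,0,0,0,0,0.3],[0,0,0,0,0,0,0.3],[0,0,0,0,0,0,0.3],[0,0,-0.02,0,0,0,0.3],[0,0,-0.04,0,0,0,0.3],[0,0,-0.06,0,0,0,0.3],[0,0,-0.04,0,0,0,0.3],[-0.04,0,0,0,0,0,0.3],[-0.04,0,0,0,0,0,0.3],[-0.04,0,0,0,0,0,0.3],[-0.04,0,0,0,0,0,0.3],[0,0,0,0,0,0,0.3],[0,0,0,0,0,0,0.3]]

```text
time: 36.98
position: [0.4405, 0.2583, 0.3554]
orientation: [180.0, -0.1, 50.0]
force: [0.3, 0.8, 0.1]
width: 0.0594
finger_force: 0.0
```

```bash
python3 - <<'E'
from h import *
p,d=capture("scene");q,d2=capture("top")
cv2.imwrite("pics/s8.png",cv2.resize(p[110:330,150:450],(800,587))[:,:,::-1])
for n,d,o in(("scene",d,1),("top",d2,2)):
    P=camera_params(n);r,c=np.nonzero(d>0);w=world(n,d,P,r,c)
    def top(nm,x,y,R,z0,z1):
        v=w[(np.hypot(w[:,0]-x,w[:,1]-y)<R)&(w[:,2]>z0)&(w[:,2]<z1)]
        if len(v)>5: print(n,nm,len(v),v.mean(0).round(3),np.percentile(v[:,2],[5,50,95]).round(4))
    top("cup",.543,.38,.05,.04,.09);top("chew",.678,.05,.025,.045,.09);top("bone",.682,-.02,.04,.02,.06)
    top("brush",.5775,-.386,.04,.025,.06);top("combhandle",.517,-.425,.025,.012,.03)
    top("jar",.425,-.134,.03,.045,.07);top("tin",.425,.134,.032,.015,.04)
E
```

```text
scene cup 175 [0.553 0.386 0.047] [0.0409 0.0483 0.0511]
scene chew 113 [0.681 0.057 0.055] [0.0453 0.0571 0.0622]
scene bone 259 [ 0.68  -0.018  0.027] [0.0225 0.0268 0.0301]
scene brush 166 [ 0.583 -0.385  0.035] [0.0297 0.0356 0.0387]
scene combhandle 28 [ 0.52  -0.418  0.015] [0.0132 0.0148 0.0173]
scene jar 107 [ 0.427 -0.132  0.048] [0.0458 0.0483 0.0507]
scene tin 253 [0.427 0.137 0.021] [0.0176 0.0207 0.0234]
top chew 119 [0.673 0.048 0.055] [0.0455 0.0571 0.0634]
top bone 262 [ 0.684 -0.021  0.027] [0.0218 0.0272 0.0326]
top brush 326 [ 0.575 -0.386  0.037] [0.0309 0.0375 0.0426]
top combhandle 62 [ 0.514 -0.424  0.016] [0.0127 0.0156 0.0191]
top jar 192 [ 0.422 -0.137  0.05 ] [0.046  0.0501 0.0545]
```

View pics/s8.png

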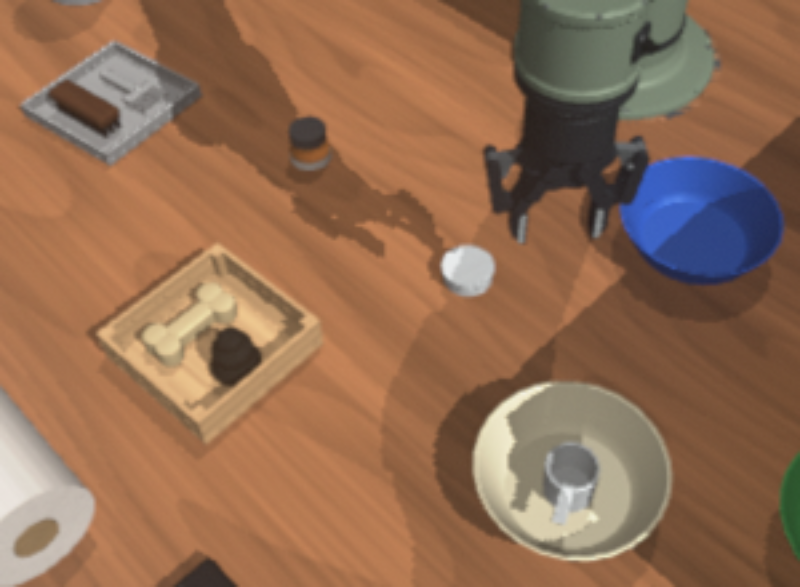

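The five things stand in their containers at the expected heights: the cup is in the cream bowl at crop (570,480), and the chew and bone are in the crate. The brush and comb are in the tray, the jar and tin are unmoved, and the arm is clear.

```bash
python3 -c "
from cell import sign_off
print(sign_off())"
```

```text
the job is handed in; nothing more can be done
None
```

All five things are in their containers, upright and on the floor by my last camera check; the jar and tin look unmoved, and I handed the job in at about 37 s (the sign-off gave no verdict).

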